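# Index a tomme to the third stop on the portioner

### The arm

A 7-joint arm with a two-finger parallel gripper is mounted at the origin on the work surface. World frame = base frame: x ahead of the robot, y to its left, z up, the work surface at z = 0. Lengths are in m, angles in rad, forces in N, time in s.
With the tool pointing down it reaches from about 0.425 to 1.025 m from the base axis. Payload 3.6 kg.
Tool frame: the origin (TCP) lies at the very end of the fingers, on their centre line; the grasp point (between the pads) lies env.tcp_to_grasp behind it (env.tcp_to_grasp is the distance from the TCP to the grasp point, in m); z points along the fingers, y is the line along which they close (so a half turn about z gives the same grasp; the last joint's range is limited). The gripper opens to 85 mm and grips with 20 to 120 N. Pads are 22 mm wide; open, the fingers measure 114 mm over their backs; the gripper's body (76 mm by 85 mm) begins 54 mm behind the grasp point. The pads swing forward as they close: fully open they stand 13 mm farther back than shut.
Start: joints at [-1.304, 0.591, 0.048, 1.609, -0.033, 0.943, -0.034], TCP at [0.256, 0.678, 0.231] pointing down, gripper open.
Joint ranges: [-2.69, 2.69], [-0.47, 2.24], [-1.27, 1.36], [0.19, 2.51], [-1.53, 4.68], [0.08, 2.07], [-3.09, 3.09]. Speed limits (rad/s): [2.57, 2.57, 3.14, 3.14, 3.14, 3.14, 3.14].

### API

Orientations are given as a rotation vector (axis times angle).
In Python, from workcell import telemetry, eyes, env gives the robot as it stands.
- The arm moves only by the tool apply_moves, never from a script. Its argument "moves" is a list of rows, each a list of 3 entries, a list of its own where there are three numbers: the shift along the tool's x, y, z in m, then the turn, a rotation vector about the tool's x, y, z in rad, then the finger opening in m, from 0 to 0.0854. A call has 1 to 5 rows; each row shifts and turns the commanded pose from where the row before left it, along the tool's axes as they then stand; what a row does not reach is not made up. A row lasts 1/12 s, in which the tool goes at most 41.7 mm and 7.16 degrees, less where a joint would pass 70% of its speed; a pose out of reach is approached as far as the arm can. A call with a gripper value outside its range is refused whole. The fingers move at their own pace and stop on an object; "grip_force" is the grip in N (left out, the last holds). Time passes only in rows, so rows that do not move let the fingers close. It gives the time, the measured TCP pose, the force, the opening and the grip force at its end, in the units of the state.
- telemetry.read_state(): the state, without advancing time (a new reading comes with each control period).
- eyes.camera(name): name is "scene" or "top" or "wrist"; returns a dict with "img" (480x640x3 uint8, blue, green, red), "K" (3x3 intrinsics, pixels), "camera_from_world" (4x4, takes a point from world to camera coordinates); the wrist camera has in their place "hand_eye" (4x4, takes a point from camera to tool coordinates, whose origin is the TCP and whose axes are the flange's). Camera axes: x right, y up, looking along -z (the intrinsics and any distortion apply to the point x, -y, -z); pixel columns grow to the right and rows downward; lengths in m; the calibration is good to about 2 mm. A picture is of the moment at which its call begins: read the wrist's pose just before it. There is no depth.
- env.close_job(): hands the job in; it is judged then, once.
The state is a dict: "clock": time; "qpos": joint angles; "qvel": joint speeds; "effort": joint torques, N m; "eef_pos": TCP position; "eef_rot": TCP orientation; "ft_force": force on the tool from outside, world axes, zero at the start; "ft_torque": the same for the moment, N m; "grip_width": opening from 0.0 (shut) to 1.0 (fully open); "finger_force": force on a finger pad.
Only numpy, scipy, OpenCV 4.12 (cv2) and the standard library are available. Lean on these libraries where they do the work, as an engineer would, in place of code of your own. Each camera call takes 0.05 s, during which the arm holds its last target. There are 200 camera calls.

### The job

The next piece from the tomme on the portioner is three sixteenths of the wheel: take the loose handle standing on the bench, seat it fully on the square spindle end above the cheese, and with it turn the wheel clockwise (seen from above) by feel to the third click and not beyond. Finish holding the handle there, still gripped and fully seated with the wheel resting in its third stop, so that the blade can come down; nothing is let go or put away. Turn the wheel only by the handle, keep the gripper and arm off the cheese and its turntable, never tip the handle over, and leave the other things on the bench where they are.

Things in the scene. Friction and masses are not known exactly. Their poses are not given: they have to be found in the camera images.
- turning_handle: loose upright handle, 72 mm high, 220 g. Hub 42 x 42 x 34 mm with a square socket 24 mm wide, 26 mm deep in its underside (2 mm chamfer), sides along its x and y; neck 22 mm across up to 46 mm; black grip bar at 46 to 72 mm, 76 mm long in x, 16 mm thick in y. Origin: centre of the underside; z up. On the right of the bench, its place swapped in some starts with the small cheese
- spindle (a point): foot of the square spindle end, on the turntable's axis, on the press plate (64 mm across) over the cheese, 128 mm above the bench. The spindle end stands 24 mm up from here, 22 mm square, top 3 mm tapered, sides along this point's x and y, which turn with the wheel; z up. Seated: handle origin here, hub flat on the plate, play 1 mm a side, so about 0.09 rad of twist either way
- dividing_table (a joint): turn of table, cheese and spindle, rad, growing clockwise seen from above. A spring roller on a 16-lobed wheel gives stops every 0.3927 rad; it starts in the stop at 0, the third is at 1.178. Leaving a stop takes 0.2 to 0.5 N m; past the crest halfway between two stops the roller pulls the wheel into the next (a click), taking up the handle's play. In a stop it stays by itself
- cheese: the tomme with the turntable it is clamped on: cheese 202 mm across, from 50 to 120 mm above the bench, with a pale radial cut line along its own x that lies under the blade at the start; turns with the wheel. Origin: on the turntable's axis at bench height
- portioner: the fixed portioner: round aluminium plinth 270 mm across, white turntable 236 mm across with 16 ticks; on its own -y side a roller guide, to 171 mm from the axis, 48 mm high; on its own +x side, away from the robot, hinge posts 138 mm high and the blade thrown back, 110 to 260 mm from the axis, up to 325 mm high. Origin: on the axis at bench height
- small_cheese: small round red-rind cheese, 84 mm across, 34 mm high, bystander; origin at the centre of its underside
- tomme_stack: lower of two stacked small tommes, 120 mm across, 50 mm high, bystander; origin at the centre of its underside
- tomme_upper: upper of the two stacked tommes, 116 mm across, 48 mm high, bystander; origin at the centre of its underside
- wrapped_block: paper-wrapped block of cheese, 110 x 70 x 55 mm, bystander; origin at the centre of its underside
- brass_weight: brass scale weight, 40 mm across, 57 mm high, bystander; origin at the centre of its underside
- cheese_iron: cheese iron: a thin steel rod with a wooden cross handle, lying flat, about 160 mm long, 18 mm high, bystander; origin on the bench near its middle
- cheese_knife: broad cheese knife lying flat, about 250 mm long, bystander; origin under its middle
There are look-alikes about, which are no part of the job. Leave any green look-alike of the turning_handle alone.

How it is judged:
On the way, in this order (a step that is already met when the one before it is completed fails the run):
1. the held handle is fully seated on the spindle, the wheel still in its first position (distance between turning_handle and spindle below 0.005 m and angle between turning_handle's own z axis and vertical below 0.06 rad and contact force between the fingers and turning_handle above 3 N and value of joint dividing_table between -0.15 and 0.15 rad), for 0.1 s.
2. turned to the first stop by the handle (distance between turning_handle and spindle below 0.005 m and angle between turning_handle's own z axis and vertical below 0.06 rad and value of joint dividing_table above 0.33 rad and contact force between the fingers and turning_handle above 3 N).
3. turned to the third stop by the handle (distance between turning_handle and spindle below 0.005 m and angle between turning_handle's own z axis and vertical below 0.06 rad and contact force between the fingers and turning_handle above 3 N and value of joint dividing_table between 1.118 and 1.238 rad and velocity of joint dividing_table between -0.05 and 0.05 rad/s), for 0.2 s.
At the end, for the whole second after the job is handed in: the wheel rests (under 0.05 rad/s) in its third stop, 1.178 rad clockwise within 0.06 rad, with the handle upright (within 0.06 rad) and fully seated, its origin within 5 mm of the foot of the spindle, and the fingers still gripping it with more than 5 N (distance between turning_handle and spindle below 0.005 m and angle between turning_handle's own z axis and vertical below 0.06 rad and contact force between the fingers and turning_handle above 5 N and value of joint dividing_table between 1.118 and 1.238 rad and velocity of joint dividing_table between -0.05 and 0.05 rad/s); the arm keeps its last pose, push and grip.
It fails at once if the wheel is turned back out of its starting stop, or on past the third stop towards the fourth (value of joint dividing_table below -0.19 rad or value of joint dividing_table above 1.368 rad).
It fails at once if the wheel is turned without the handle on the spindle (value of joint dividing_table above 0.2 rad and distance between turning_handle and spindle above 0.02 m).
It fails at once if the handle is tipped over (angle between turning_handle's own z axis and vertical above 0.6 rad).
It fails at once if the gripper or arm presses on the cheese or its turntable (contact force between any of the fingers, the arm and cheese above 1.5 N).
It fails at once if another thing on the bench is shifted by more than 25 mm (distance of any of small_cheese, tomme_stack, tomme_upper, wrapped_block, brass_weight, cheese_iron, cheese_knife from where it was at the start of the episode above 0.025 m).
It also fails if it takes over 51 s, if anything falls off the work surface, if the arm or the gripper's body presses on something with over 40 N, if the wrist force passes 120 N, or if a joint passes its speed limit or range.

## Working session

There is one attempt and no reset: what is moved stays moved. The work goes in short steps, Python scripts to look and compute and a tool call to move; the robot and the scene stay as the last step left them, time stands still between calls to the robot, and variables do not carry over. Pictures are saved under pics/ and viewed, at most 10 in all, crops included, and the job is handed in when it is done.

Besides the shell and the picture viewer there is one more tool, called after "Call:" as name([rows], argument=value, ...), one row to a line, values as JSON. apply_moves: Moves the arm, as the interface text tells. Its arguments: {"type":"object","properties":{"moves":{"type":"array"},"grip_force":{"type":"number"}},"required":["moves"]}

```bash
mkdir -p pics; ls
cat > h.py <<'E'
import numpy as np, cv2
from scipy.spatial.transform import Rotation as R
from workcell import telemetry, eyes, env
def snap(n,f=None):
    c=eyes.camera(n)
    if f: cv2.imwrite('pics/'+f,c['img'])
    return c
def ray(c,u,v,T=None):
    K=np.array(c['K']); 
    p=cv2.undistortPoints(np.array([[[u,v]]],float),K,np.array(c['dist']) if 'dist' in c else None)[0,0]
    d=np.array([p[0],-p[1],-1.])
    M=np.linalg.inv(c['camera_from_world']) if 'camera_from_world' in c else T@np.array(c['hand_eye'])
    return M[:3,3],M[:3,:3]@d
def onz(c,u,v,z,T=None):
    o,d=ray(c,u,v,T); return o+d*(z-o[2])/d[2]
def proj(c,P):
    P=np.atleast_2d(P); q=(np.c_[P,np.ones(len(P))]@np.array(c['camera_from_world']).T)[:,:3]
    return np.c_[c['K'][0][0]*q[:,0]/-q[:,2]+c['K'][0][2], c['K'][1][1]*-q[:,1]/-q[:,2]+c['K'][1][2]]
def toolT():
    s=telemetry.read_state(); T=np.eye(4); T[:3,:3]=R.from_rotvec(s['eef_rot']).as_matrix(); T[:3,3]=s['eef_pos']; return T
E
python3 - <<'E'
from h import *
s=telemetry.read_state(); print(s, env.tcp_to_grasp)
for n in('scene','top'):
    c=snap(n,n+'0.png'); print(n,[k for k in c],np.array(c['K']).tolist(),np.linalg.inv(c['camera_from_world']).round(3).tolist())
E
```

```text
pics
{'clock': 0.0, 'qpos': array([-1.30352493,  0.59209874,  0.0483027 ,  1.60982912, -0.03334475,
        0.94269547, -0.03367293]), 'qvel': array([-4.13098757e-04, -8.08406655e-04, -7.07552386e-05,  4.20395547e-04,
       -6.24964074e-04,  9.60655131e-05, -6.95174265e-04]), 'effort': array([ 4.06423969e-04, -5.48692846e+01,  1.54693678e+00, -1.98128092e+01,
        9.45585634e-03,  8.74396821e-03, -1.80122157e-05]), 'eef_pos': array([0.25561505, 0.67755994, 0.23015315]), 'eef_rot': array([-0.56345248, -3.09033427,  0.0034611 ]), 'ft_force': array([-0.16803021,  0.30109224,  0.3159928 ]), 'ft_torque': array([-0.01302926,  0.0228137 ,  0.00185745]), 'finger_force': 0.0, 'grip_width': 1.0016086596063902} 0.0187
scene ['img', 'K', 'camera_from_world'] [[530.0291978825722, 0.0, 321.26290308497556], [0.0, 530.0291978825722, 236.286779029323], [0.0, 0.0, 1.0]] [[0.387, -0.664, 0.64, 1.221], [0.922, 0.272, -0.276, -0.33], [0.009, 0.697, 0.717, 0.959], [0.0, 0.0, 0.0, 1.0]]
top ['img', 'K', 'camera_from_world'] [[611.1185116866499, 0.0, 315.7924961823386], [0.0, 611.1185116866499, 245.94093140016452], [0.0, 0.0, 1.0]] [[-0.017, 0.997, -0.073, 0.351], [-1.0, -0.017, 0.0, -0.02], [-0.001, 0.073, 0.997, 1.829], [0.0, 0.0, 0.0, 1.0]]
```

View pics/scene0.png

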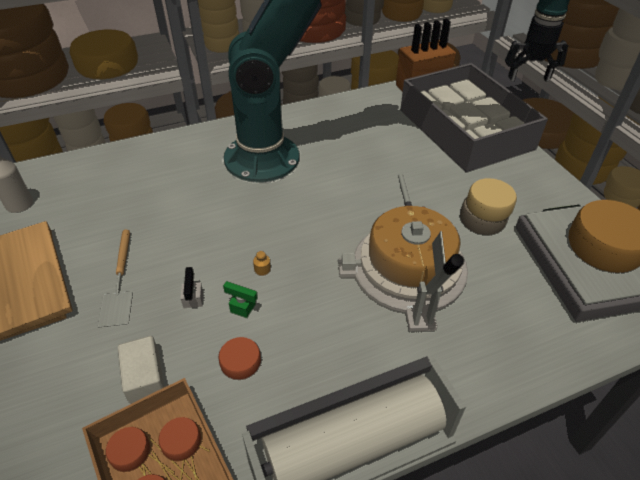

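View pics/top0.png

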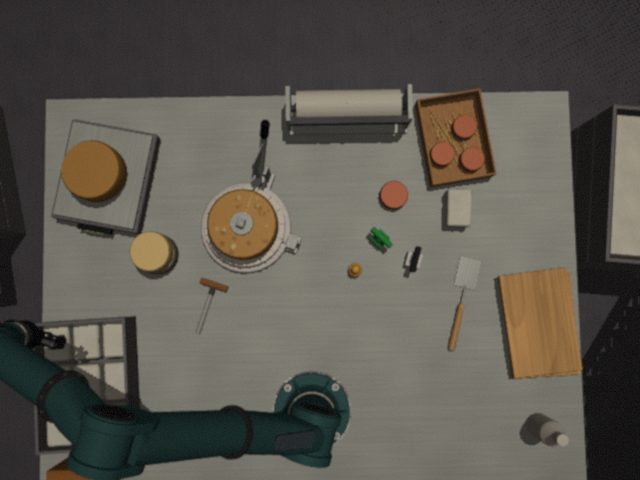

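The scene view shows the handle (black bar, pale hub) at (190,287), the green look-alike at (240,297) and the spindle at (417,228). In the top view the handle is at (414,259), the green one at (379,239) and the spindle at (241,223).

Run:
```python
from h import *
cs=snap('scene'); ct=snap('top')
def crop(c,u,v,w=25): return cv2.resize(c['img'][v-w:v+w,u-w:u+w],(400,300) if 0 else (300,300),interpolation=cv2.INTER_CUBIC)
cv2.imwrite('pics/m.png',np.vstack([np.hstack([crop(cs,190,285),crop(ct,414,259)]),np.hstack([crop(cs,417,232),crop(ct,241,223)])]))
def mask(c,box,f):
    x0,y0,x1,y1=box; m=np.zeros(c['img'].shape[:2],np.uint8); 
    m[y0:y1,x0:x1]=f(c['img'][y0:y1,x0:x1].astype(int))*255
    n,l,s,ce=cv2.connectedComponentsWithStats(m); i=1+np.argmax(s[1:,4]); return (l==i).astype(np.uint8),ce[i],s[i]
for c,b,n in((cs,(170,255,210,315),'scene'),(ct,(395,240,432,280),'top')):
    m,ce,st=mask(c,b,lambda a:a.max(2)<45); 
    pts=np.argwhere(m)[:,::-1].astype(np.float32); r=cv2.minAreaRect(pts)
    print(n,'bar',ce,st,r)
    W=np.array([onz(c,u,v,.072 if n=='top' else .06) for u,v in pts]); 
    w,V=np.linalg.eigh(np.cov(W[:,:2].T)); print(W.mean(0),V[:,1],np.degrees(np.arctan2(V[1,1],V[0,1])),np.ptp((W[:,:2]-W[:,:2].mean(0))@V,axis=0))
# cheese from top: orange mask circle
m,ce,st=mask(ct,(195,175,300,280),lambda a:(a[...,2]-a[...,0]>45))
h=cv2.convexHull(np.argwhere(m)[:,::-1].astype(np.float32)); e=cv2.minEnclosingCircle(h); el=cv2.fitEllipse(h)
print('cheese',e,el,onz(ct,*el[0],.12),el[1][0]/611*1.709)
# press plate
for c,b,n in((cs,(395,215,440,250),'scene'),(ct,(222,205,260,242),'top')):
    m,ce,st=mask(c,b,lambda a:(a[...,2]-a[...,0]<25)&(a.max(2)>70))
    h=cv2.convexHull(np.argwhere(m)[:,::-1].astype(np.float32)); el=cv2.fitEllipse(h); print(n,'plate',el,onz(c,*el[0],.128))
```

```text
scene bar [188.51330798 283.88973384] [184 267  10  33 263] ((188.5, 283.0), (32.0, 9.0), 90.0)
[ 0.44157842 -0.30675695  0.06      ] [-0.97073351  0.24015921] 166.10406248455593 [0.01918947 0.09118755]
top bar [414.20930233 259.75968992] [409 247  11  25 129] ((414.1114807128906, 259.0262145996094), (6.298581600189209, 24.73624610900879), 13.240520477294922)
[ 0.43473865 -0.30237098  0.072     ] [-0.95045867  0.31085095] 161.88947997404185 [0.01832389 0.0713806 ]
cheese ((241.95973205566406, 223.6293182373047), 34.63139343261719) ((241.88217163085938, 223.5203094482422), (68.35648345947266, 69.07083129882812), 83.80429077148438) [0.54273115 0.18669385 0.12      ] 0.19119677615751027
scene plate ((415.5582580566406, 232.59194946289062), (21.863656997680664, 28.201290130615234), 98.14424896240234) [0.54757408 0.1861467  0.128     ]
top plate ((241.05796813964844, 223.14498901367188), (21.38451385498047, 21.665603637695312), 7.680360794067383) [0.54292759 0.18802418 0.128     ]
```

View pics/m.png

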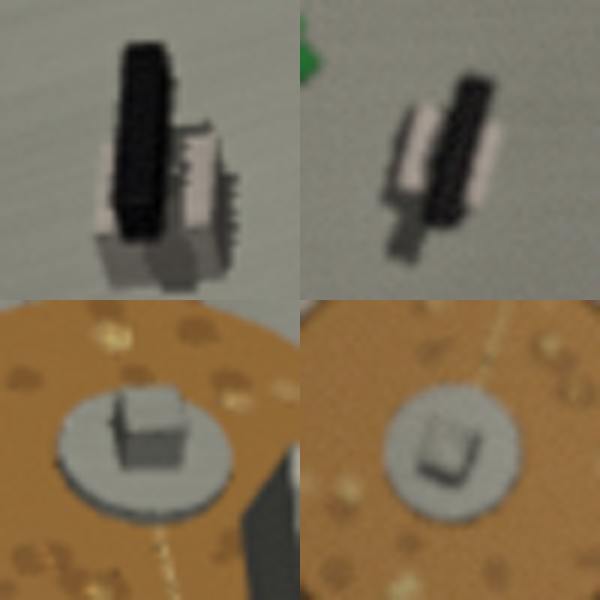

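The montage shows the bar standing about −18° in world yaw near (0.437, −0.302). The spindle is near (0.545, 0.187), its sides also about −19°. The tool's yaw already suits both, so I move towards the portioner for a wrist look.

Call:
apply_moves([
  [[-0.024,-0.0257,-0.005],[0,0,0],0.085],
  [[-0.024,-0.0257,-0.005],[0,0,0],0.085],
  [[-0.024,-0.0257,-0.005],[0,0,0],0.085],
  [[-0.024,-0.0257,-0.005],[0,0,0],0.085],
  [[-0.024,-0.0257,-0.005],[0,0,0],0.085],
])

```text
clock: 0.62
eef_pos: [0.3232, 0.514, 0.2563]
eef_rot: [0.563, 3.091, -0.001]
ft_force: [0.4, -0.4, 0.3]
grip_width: 0.993
finger_force: 0.0
```

Call:
apply_moves([
  [[-0.024,-0.0257,-0.005],[0,0,0],0.085],
  [[-0.024,-0.0257,-0.005],[0,0,0],0.085],
  [[-0.024,-0.0257,-0.005],[0,0,0],0.085],
  [[-0.024,-0.0257,-0.005],[0,0,0],0.085],
  [[-0.024,-0.0257,-0.005],[0,0,0],0.085],
])

```text
clock: 1.03
eef_pos: [0.3901, 0.3514, 0.2815]
eef_rot: [0.563, 3.091, -0.0]
ft_force: [0.3, 0.9, 0.1]
grip_width: 0.996
finger_force: 0.0
```

Call:
apply_moves([
  [[-0.024,-0.0257,-0.005],[0,0,0],0.085],
  [[-0.024,-0.0257,-0.005],[0,0,0],0.085],
  [[-0.024,-0.0257,-0.005],[0,0,0],0.085],
  [[-0.024,-0.0257,-0.005],[0,0,0],0.085],
  [[-0.024,-0.0257,-0.005],[0,0,0],0.085],
])

```text
clock: 1.45
eef_pos: [0.4569, 0.1888, 0.3067]
eef_rot: [0.563, 3.091, 0.0]
ft_force: [0.6, 0.1, -0.8]
grip_width: 0.997
finger_force: 0.0
```

Run:
```python
from h import *
T=toolT();c=snap('wrist','w1.png'); print(T.round(4).tolist(),np.array(c['hand_eye']).round(4).tolist(),np.array(c['K']).tolist(),list(c)); np.save('T1.npy',T)
print(telemetry.read_state()['clock'],telemetry.read_state()['qpos'].round(3))
```

```text
[[-0.9357, 0.3529, 0.0002, 0.4569], [0.3529, 0.9357, 0.0002, 0.1888], [-0.0001, 0.0003, -1.0, 0.3067], [0.0, 0.0, 0.0, 1.0]] [[0.0001, 0.9632, 0.2688, 0.0688], [1.0, -0.0001, -0.0002, 0.0003], [-0.0002, 0.2688, -0.9632, -0.1429], [0.0, 0.0, 0.0, 1.0]] [[336.7113920768595, 0.0, 320.05615044724976], [0.0, 336.7113920768595, 235.93356354113345], [0.0, 0.0, 1.0]] ['img', 'K', 'hand_eye']
1.5 [-0.631  0.207  0.193  2.041 -0.044  0.896  0.784]
```

View pics/w1.png

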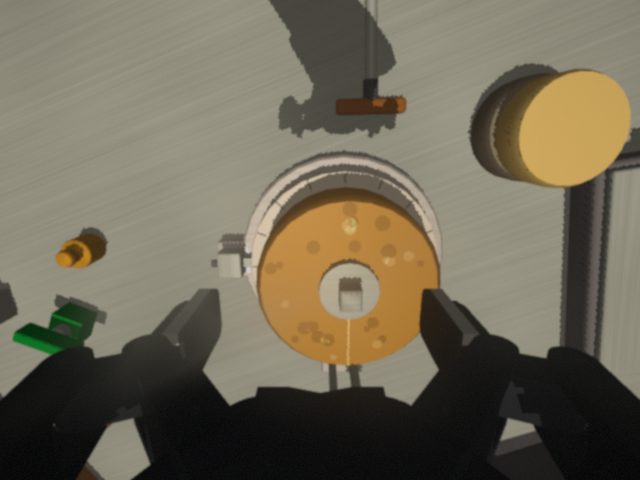

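The wrist image shows the plate centred near (350,290) and the spindle's square at (351,293), with the cut line running straight down to (348,362). Next I measure these accurately.

Run:
```python
from h import *
T=np.load('T1.npy'); c=eyes.camera('wrist'); T=toolT(); im=c['img']
cv2.imwrite('pics/w1c.png',cv2.resize(im[250:330,310:390],(640,640)[:2],interpolation=cv2.INTER_CUBIC)[:600])
a=im.astype(int); b=np.zeros(im.shape[:2],np.uint8)
b[200:380,240:450]=((a[...,2]-a[...,0]>45))[200:380,240:450]
ch=max(cv2.findContours(b,cv2.RETR_EXTERNAL,cv2.CHAIN_APPROX_NONE)[0],key=len)
p=np.zeros_like(b); p[255:325,315:388]=((a[...,2]-a[...,0]<30)&(a.max(2)>40))[255:325,315:388]
h=cv2.convexHull(max(cv2.findContours(p,cv2.RETR_EXTERNAL,cv2.CHAIN_APPROX_NONE)[0],key=len))
W=np.array([onz(c,*q[0],.128,T)[:2] for q in h]).astype(np.float32)
A=np.c_[2*W,np.ones(len(W))]; s=np.linalg.lstsq(A,(W**2).sum(1),rcond=None)[0]; print('plate',s[:2],np.sqrt(s[2]+s[:2]@s[:2]))
# cut line: bright pixels below plate
L=[]
for v in range(324,358):
    row=a[v,335:362].sum(1); 
    w=np.clip(row-np.median(row)-25,0,None); 
    if w.sum()>0: L.append(onz(c,335+(w*np.arange(27)).sum()/w.sum(),v,.12,T)[:2])
L=np.array(L); vx=cv2.fitLine(L.astype(np.float32),cv2.DIST_HUBER,0,.001,.001).ravel(); print('cut',np.degrees(np.arctan2(vx[1],vx[0])),vx[2:],len(L), 'perp off axis', np.cross(s[:2]-vx[2:],vx[:2]))
```

```text
plate [0.55299171 0.19579211] 0.02166615958631249
cut -19.568064 [0.60478425 0.16904792] 34 perp off axis -0.00785286974668288<stdin>:17: DeprecationWarning: Arrays of 2-dimensional vectors are deprecated. Use arrays of 3-dimensional vectors instead. (deprecated in NumPy 2.0)
```

View pics/w1c.png

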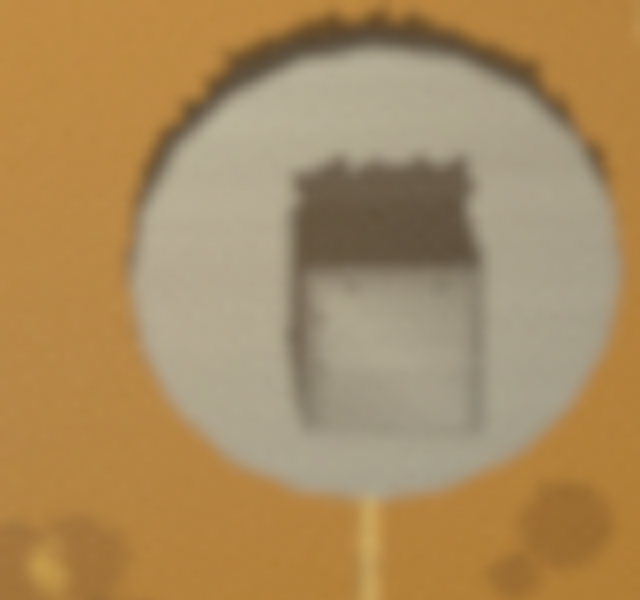

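The crop shows the plate ellipse spanning crop pixels 132–620 by 42–497 and the spindle's top face at 305–480 by 268–430. My mask box had clipped the plate, so I use these values instead.

Run:
```python
from h import *
T=toolT(); c=eyes.camera('wrist'); f=lambda x,y:(310+(x+.5)/8-.5,250+(y+.5)/8-.5)
im=c['img']; print(T[:3,3])
W=np.array([onz(c,*f(*p),.128,T)[:2] for p in[(132,270),(620,262),(376,42),(376,497),(190,105),(550,100),(560,430),(190,420)]])
A=np.c_[2*W,np.ones(len(W))]; s=np.linalg.lstsq(A,(W**2).sum(1),rcond=None)[0]; print('plate',s[:2],np.sqrt(s[2]+s[:2]@s[:2]))
print('sq',onz(c,*f(392,349),.152,T))
q=[onz(c,*f(*p),.152,T)[:2] for p in[(305,268),(478,268),(480,430),(308,430)]]
for i in range(4):
    d=q[(i+1)%4]-q[i]; print(np.linalg.norm(d),np.degrees(np.arctan2(d[1],d[0])))
l=[onz(c,*f(*p),.12,T)[:2] for p in[(370,500),(370,598)]]; d=l[1]-l[0]; print('cut',np.degrees(np.arctan2(d[1],d[0])),l)
# line through cut at -19.6 offset
n=np.array([.3349,.9422]); print([n@(x) for x in l], n@s[:2])
```

```text
[0.45933613 0.18383631 0.30731761]
plate [0.54139858 0.19265312] 0.0322104059073989
sq [0.54045717 0.19237036 0.152     ]
0.02070495802660923 68.71588617530406
0.021384952735449127 -18.370280206863914
0.02095610350759417 -111.28135644482076
0.021374665484311942 160.9572302960489
cut -19.646630861918943 [array([0.57613011, 0.18026318]), array([0.5902242 , 0.17523158])]
[np.float64(0.36278994516593693), np.float64(0.3627692743586345)] 0.36283215586149126
```

Spindle (0.541, 0.1925), yaw −19.6°; the plate radius of 32.2 mm matches the given size. I go to the handle now, along an arc.

Call:
apply_moves([
  [[-0.0178,-0.0306,0.004],[0,0,0],0.085],
  [[-0.0178,-0.0306,0.004],[0,0,0],0.085],
  [[-0.0178,-0.0306,0.004],[0,0,0],0.085],
  [[-0.0178,-0.0306,0.004],[0,0,0],0.085],
  [[-0.0178,-0.0306,0.004],[0,0,0],0.085],
])

```text
clock: 2.02
eef_pos: [0.4858, 0.0163, 0.286]
eef_rot: [-0.559, -3.091, -0.001]
ft_force: [1.6, -0.3, 0.1]
grip_width: 0.992
finger_force: 0.0
```

Call:
apply_moves([
  [[-0.0178,-0.0306,0.004],[0,0,0],0.085],
  [[-0.0178,-0.0306,0.004],[0,0,0],0.085],
  [[0.005,-0.035,0.005],[0,0,0],0.085],
  [[0.005,-0.035,0.005],[0,0,0],0.085],
  [[0.005,-0.035,0.005],[0,0,0],0.085],
])

```text
clock: 2.43
eef_pos: [0.4464, -0.1466, 0.2628]
eef_rot: [-0.559, -3.091, -0.001]
ft_force: [1.0, 0.3, -0.5]
grip_width: 0.992
finger_force: 0.0
```

Call:
apply_moves([
  [[0.005,-0.035,0.005],[0,0,0],0.085],
  [[0.005,-0.035,0.005],[0,0,0],0.085],
  [[0.005,-0.035,0.005],[0,0,0],0.085],
  [[0.005,-0.035,0.005],[0,0,0],0.085],
  [[0.005,-0.035,0.005],[0,0,0],0.085],
])

```text
clock: 2.85
eef_pos: [0.3615, -0.3015, 0.2379]
eef_rot: [0.559, 3.091, 0.001]
ft_force: [1.3, -0.4, 0.1]
grip_width: 0.994
finger_force: 0.0
```

Call:
apply_moves([
  [[0,0,0],[0,0,0],0.085],
  [[0,0,0],[0,0,0],0.085],
  [[0,0,0],[0,0,0],0.085],
])

```text
clock: 3.1
eef_pos: [0.3623, -0.3005, 0.238]
eef_rot: [-0.561, -3.091, -0.002]
ft_force: [0.1, 0.6, -0.5]
grip_width: 0.996
finger_force: 0.0
```

Run:
```python
from h import *
T=toolT();c=snap('wrist'); np.save('T2.npy',T); np.save('w2.npy',c['img']); print(T.round(4).tolist(),telemetry.read_state()['qpos'].round(3))
im=c['img']; o=im.copy()
m=np.zeros(im.shape[:2],np.uint8); m[150:330,230:420]=(im.max(2)<35)[150:330,230:420]
for k in cv2.findContours(m,cv2.RETR_EXTERNAL,cv2.CHAIN_APPROX_NONE)[0]:
    if cv2.contourArea(k)>100: print(cv2.minAreaRect(k),cv2.contourArea(k))
cv2.imwrite('pics/w2.png',o)
```

```text
[[-0.9362, 0.3515, -0.0001, 0.3623], [0.3515, 0.9362, 0.001, -0.3005], [0.0004, 0.0009, -1.0, 0.238], [0.0, 0.0, 0.0, 1.0]] [ 0.264  0.28   0.409  2.172 -0.169  0.719  1.999]
```

View pics/w2.png

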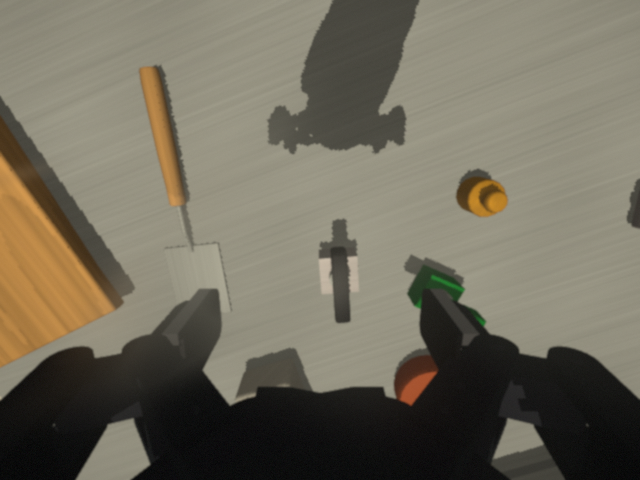

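The bar runs from about (340,248) to (342,322) over the hub (319–359, 250–292); the green one is clear on the right, its left edge at 408. Let me measure the bar precisely.

Run:
```python
from h import *
im=np.load('w2.npy'); T=np.load('T2.npy'); c=eyes.camera('wrist')
k=cv2.resize(im[205:330,300:380],(512,800),interpolation=cv2.INTER_CUBIC)[100:700]; cv2.imwrite('pics/w2c.png',k)
g=im.max(2).astype(float)
P=[]
for v in range(262,318,3):
    r=np.interp(np.arange(325,358,.1),np.arange(640),g[v]); lo=r.min(); x=np.arange(325,358,.1); i=r.argmin(); t=lo+35
    a=i
    while a>0 and r[a]<t:a-=1
    b=i
    while b<len(r)-1 and r[b]<t:b+=1
    P.append((x[a],x[b],v)); 
P=np.array(P); print(P.round(1).tolist())
```

```text
[[331.1, 346.6, 262.0], [331.4, 347.2, 265.0], [331.5, 348.1, 268.0], [330.6, 348.8, 271.0], [330.2, 348.6, 274.0], [331.9, 347.6, 277.0], [332.3, 348.3, 280.0], [332.6, 348.2, 283.0], [332.8, 348.6, 286.0], [333.1, 348.7, 289.0], [333.3, 348.9, 292.0], [333.3, 348.7, 295.0], [333.5, 348.7, 298.0], [333.6, 349.0, 301.0], [333.9, 349.2, 304.0], [334.1, 349.3, 307.0], [334.4, 349.5, 310.0], [334.7, 349.5, 313.0], [334.8, 349.5, 316.0]]
```

View pics/w2c.png

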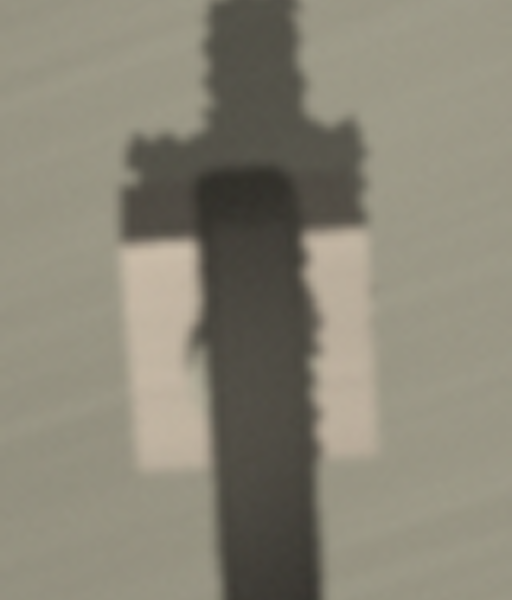

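Run:
```python
from h import *
im=np.load('w2.npy'); T=np.load('T2.npy'); c=eyes.camera('wrist'); f=lambda x,y:(300+(x+.5)/6.4-.5,205+(y+100.5)/6.4-.5)
q=np.array([onz(c,*f(*p),.034,T)[:2] for p in[(123,240),(368,228),(380,457),(137,470)]])
for i in range(4):
    d=q[(i+1)%4]-q[i]; print(np.linalg.norm(d).round(4),np.degrees(np.arctan2(d[1],d[0])).round(1))
print('hub',q.mean(0))
a=[onz(c,*p,.072,T)[:2] for p in[(332.3,280),(334.8,316)]]; b=[onz(c,*p,.072,T)[:2] for p in[(348.1,280),(349.6,316)]]
for l in(a,b): d=l[1]-l[0]; print('edge',np.degrees(np.arctan2(d[1],d[0])))
m=[(x+y)/2 for x,y in zip(a,b)]; d=m[1]-m[0]; d/=np.linalg.norm(d); print('bar ang',np.degrees(np.arctan2(d[1],d[0])),'width',np.linalg.norm(a[0]-b[0]))
n=np.array([-d[1],d[0]]); h=q.mean(0); print('hub off bar line',n@(h-m[0]))
g=im.max(2).astype(int); print(g[315:330,341]); e=onz(c,*f(250,172),.072,T)[:2]; print('near end dist',d@(e-h))
tx=T[:2,0]; print('tool coords of hub', T[:3,:3].T@(np.r_[h,.042]-T[:3,3]), 'tool x ang',np.degrees(np.arctan2(*tx[::-1])))
```

```text
0.0417 72.4
0.0425 -16.0
0.0427 -107.3
0.0427 162.7
hub [ 0.43796047 -0.3059349 ]
edge -16.325257800171574
edge -17.077239181296772
bar ang -16.701090894869793 width 0.015623177139361701
hub off bar line 0.0003309132959133603
[ 60  59  59  57  56  56  61  89 124 146 150 152 153 152 153]
near end dist -0.04437209720714554
tool coords of hub [-0.0728805   0.02128576  0.19602982] tool x ang 159.42340902558612
```

Handle found at (0.438, −0.306), yaw −17°, hub 42 mm as it must be. I move over it and come down.

Call:
apply_moves([
  [[-0.0364,0.0106,0],[0,0,0],0.055],
  [[-0.0365,0.0107,0],[0,0,0],0.055],
  [[0,0,0.02],[0,0,-0.063],0.055],
  [[0,0,0.04],[0,0,0],0.055],
  [[0,0,0.04],[0,0,0],0.055],
])

```text
clock: 3.67
eef_pos: [0.4409, -0.3066, 0.1385]
eef_rot: [0.457, 3.102, -0.002]
ft_force: [-0.0, -0.2, -0.7]
grip_width: 0.649
finger_force: 0.0
```

Call:
apply_moves([
  [[0,0,0.02],[0,0,0],0.055],
  [[0,0,0],[0,0,0],0.055],
  [[0,0,0],[0,0,0],0.055],
  [[0,0,0],[0,0,0],0.055],
])

```text
clock: 4.0
eef_pos: [0.4385, -0.3076, 0.1195]
eef_rot: [0.464, 3.105, -0.001]
ft_force: [0.1, -0.8, 0.1]
grip_width: 0.645
finger_force: 0.0
```

Run:
```python
from h import *
T=toolT(); print(T.round(4).tolist(),telemetry.read_state()['grip_width']); print('err tool',T[:3,:3].T@(np.array([.438,-.306,.042])-T[:3,3]),np.degrees(np.arctan2(T[1,0],T[0,0])))
```

```text
[[-0.9564, 0.2922, 0.002, 0.4385], [0.2922, 0.9564, -0.0011, -0.3076], [-0.0023, -0.0004, -1.0, 0.1195], [0.0, 0.0, 0.0, 1.0]] 0.6449000365880238
err tool [0.00107853 0.00138054 0.07751316] 163.01223750531324
```

Call:
apply_moves([
  [[0.001,0.0014,0.026],[0,0,0],0.055],
  [[0,0,0.026],[0,0,0],0.055],
  [[0,0,0.0255],[0,0,0],0.055],
  [[0,0,0],[0,0,0],0.055],
  [[0,0,0],[0,0,0],0.055],
])

```text
clock: 4.42
eef_pos: [0.4372, -0.3061, 0.0418]
eef_rot: [0.466, 3.106, -0.0]
ft_force: [-0.6, 0.1, 0.3]
grip_width: 0.645
finger_force: 0.0
```

Call:
apply_moves([
  [[0,0,0],[0,0,0],0.0],
  [[0,0,0],[0,0,0],0.0],
  [[0,0,0],[0,0,0],0.0],
  [[0,0,0],[0,0,0],0.0],
  [[0,0,0],[0,0,0],0.0],
], grip_force=70)

```text
clock: 4.83
eef_pos: [0.4378, -0.3067, 0.043]
eef_rot: [0.466, 3.103, -0.002]
ft_force: [-0.3, 0.5, 8.5]
grip_width: 0.192
finger_force: 68.3
```

Call:
apply_moves([
  [[0,0,0],[0,0,0],0.0],
  [[0,0,0],[0,0,0],0.0],
  [[0,0,0],[0,0,0],0.0],
  [[0,0,0],[0,0,0],0.0],
])

```text
clock: 5.17
eef_pos: [0.4378, -0.3067, 0.043]
eef_rot: [0.466, 3.103, -0.002]
ft_force: [-1.2, 0.7, 9.6]
grip_width: 0.196
finger_force: 68.3
```

Run:
```python
from h import *
T=toolT();s=telemetry.read_state(); print(T.round(4).tolist(),s['grip_width'],s['finger_force'],s['ft_force'],s['ft_torque'],s['qpos'].round(3))
c=snap('wrist','w3.png')
```

```text
[[-0.956, 0.2935, 0.0032, 0.4378], [0.2935, 0.956, -0.0017, -0.3067], [-0.0036, -0.0006, -1.0, 0.043], [0.0, 0.0, 0.0, 1.0]] 0.19560539326809726 68.28701376914978 [-1.18206456  0.66964123  9.57337775] [0.11703283 0.22146362 0.01859044] [ 0.387  0.664  0.193  2.16  -0.359  0.344  2.151]
```

View pics/w3.png

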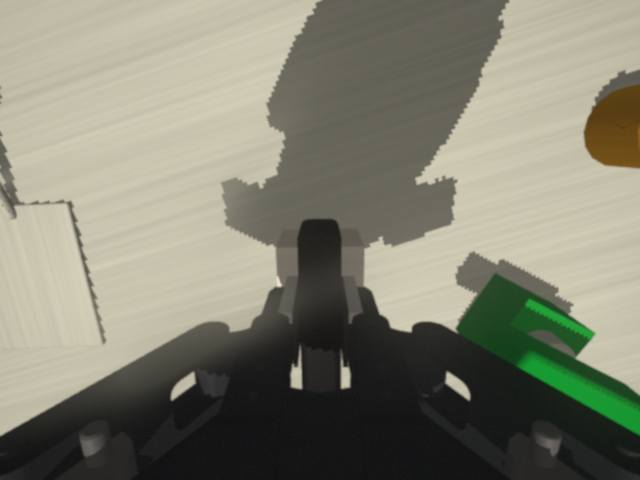

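The handle is gripped by its bar, 68 N on the pads and upright. I lift it and carry it over.

Call:
apply_moves([
  [[0,0,-0.02],[0,0,0],0.0],
  [[0,0,-0.04],[0,0,0],0.0],
  [[0,0,-0.04],[0,0,0],0.0],
  [[0,0,-0.04],[0,0,0],0.0],
  [[0,0,-0.04],[0,0,0],0.0],
])

```text
clock: 5.63
eef_pos: [0.4358, -0.3054, 0.2232]
eef_rot: [-0.466, -3.107, -0.0]
ft_force: [1.9, 0.1, -2.1]
grip_width: 0.187
finger_force: 68.5
```

Call:
apply_moves([
  [[0,0.01,-0.025],[0,0,0],0.0],
  [[0.003,0.025,0],[0,0,0],0.0],
  [[0.004,0.036,0],[0,0,0],0.0],
  [[0.004,0.036,0],[0,0,0],0.0],
  [[0.004,0.036,0],[0,0,0],0.0],
])

```text
clock: 6.05
eef_pos: [0.4636, -0.1634, 0.2467]
eef_rot: [0.468, 3.105, 0.001]
ft_force: [0.4, 0.5, -2.7]
grip_width: 0.19
finger_force: 68.6
```

Call:
apply_moves([
  [[0.004,0.036,0],[0,0,0],0.0],
  [[0.004,0.036,0],[0,0,0],0.0],
  [[0.004,0.036,0],[0,0,0],0.0],
  [[0.004,0.036,0],[0,0,0],0.0],
  [[0.004,0.036,0],[0,0,0],0.0],
])

```text
clock: 6.47
eef_pos: [0.4972, 0.0149, 0.2465]
eef_rot: [0.466, 3.106, 0.001]
ft_force: [0.9, 0.2, -1.8]
grip_width: 0.191
finger_force: 68.6
```

Call:
apply_moves([
  [[0.003,0.036,0],[0,0,0],0.0],
  [[0.003,0.036,0],[0,0,0],0.0],
  [[0.003,0.03,0],[0,0,0.02],0.0],
  [[0,0.02,0],[0,0,0.02],0.0],
  [[0,0,0],[0,0,0],0.0],
])

```text
clock: 6.88
eef_pos: [0.5262, 0.139, 0.2463]
eef_rot: [0.515, 3.097, 0.006]
ft_force: [0.4, 0.4, -1.8]
grip_width: 0.194
finger_force: 68.7
```

Call:
apply_moves([
  [[0,0,0],[0,0,0],0.0],
  [[0,0,0],[0,0,0],0.0],
])

```text
clock: 7.05
eef_pos: [0.5247, 0.1312, 0.246]
eef_rot: [-0.529, -3.096, 0.002]
ft_force: [0.0, -0.6, -2.8]
grip_width: 0.188
finger_force: 68.7
```

```bash
cat > g.py <<'E'
from h import *
import sys
T=toolT();s=telemetry.read_state(); print(s['clock'],T.round(4).tolist(),'grip',round(s['grip_width'],3),round(s['finger_force'],1),'F',s['ft_force'].round(1),'M',s['ft_torque'].round(2),'q',s['qpos'].round(3))
print('err tool',(T[:3,:3].T@(np.array([.541,.1925,.171])-T[:3,3])).round(4),'xang',np.degrees(np.arctan2(T[1,0],T[0,0])).round(2),'want 160.4')
E
python3 g.py
```

```text
7.05 [[-0.9433, 0.3319, -0.0007, 0.5247], [0.3319, 0.9433, -0.0009, 0.1312], [0.0004, -0.0011, -1.0, 0.246], [0.0, 0.0, 0.0, 1.0]] grip 0.188 68.7 F [ 0.  -0.6 -2.8] M [ 0.03 -0.   -0.04] q [-0.56   0.353  0.298  2.02  -0.143  0.789  1.055]
err tool [0.0049 0.0633 0.0749] xang 160.62 want 160.4
```

Call:
apply_moves([
  [[0.0025,0.0315,0],[0,0,0],0.0],
  [[0.0025,0.0315,0],[0,0,0],0.0],
  [[0,0,0.02],[0,0,0],0.0],
  [[0,0,0.02],[0,0,0],0.0],
  [[0,0,0],[0,0,0],0.0],
])

```text
clock: 7.47
eef_pos: [0.5386, 0.1911, 0.2028]
eef_rot: [-0.529, -3.09, 0.008]
ft_force: [-1.4, -0.8, -2.7]
grip_width: 0.187
finger_force: 68.7
```

Call:
apply_moves([
  [[0,0,0],[0,0,0],0.0],
  [[0,0,0],[0,0,0],0.0],
  [[0,0,0],[0,0,0],0.0],
])

```text
clock: 7.72
eef_pos: [0.5425, 0.1924, 0.2072]
eef_rot: [0.531, 3.094, 0.001]
ft_force: [0.4, -0.4, -2.1]
grip_width: 0.189
finger_force: 68.8
```

```bash
python3 g.py
python3 - <<'E'
from h import *
cs=snap('scene'); ct=snap('top')
f=lambda c,u,v,w=40,h=40: cv2.resize(c['img'][v-h:v+h,u-w:u+w],(400,400),interpolation=cv2.INTER_CUBIC)
cv2.imwrite('pics/m2.png',np.hstack([f(cs,417,215),f(ct,241,223)]))
print(proj(cs,[[.541,.1925,.128],[.541,.1925,.152]]),proj(ct,[[.541,.1925,.128]]))
E
```

```text
7.7167 [[-0.9428, 0.3332, 0.0021, 0.5425], [0.3332, 0.9428, 0.0006, 0.1924], [-0.0018, 0.0013, -1.0, 0.2072], [0.0, 0.0, 0.0, 1.0]] grip 0.189 68.8 F [ 0.4 -0.4 -2.1] M [-0.02 -0.02 -0.02] q [-0.619  0.445  0.269  1.983 -0.172  0.734  0.984]
err tool [ 0.0015 -0.0005  0.0362] xang 160.54 want 160.4
[[416.57360152 229.86357425]
 [418.08704537 222.11436056]] [[239.46423847 223.85764232]]
```

View pics/m2.png

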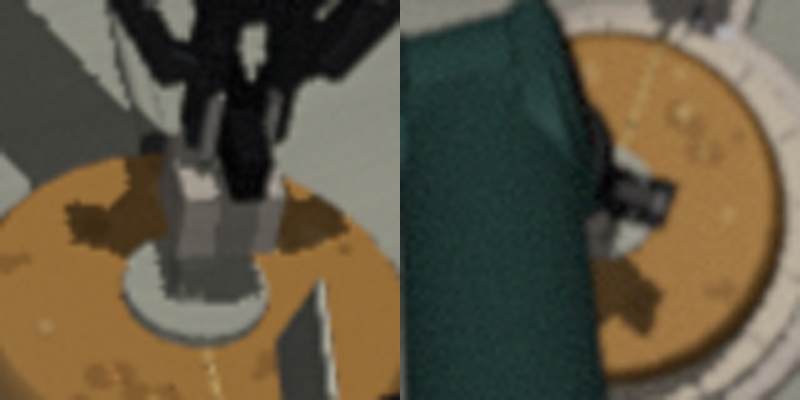

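The scene crop shows the hub right above the spindle, aligned with it. I lower it slowly and feel.

Call:
apply_moves([
  [[0.0015,0,0.005],[0,0,0],0.0],
  [[0,0,0.004],[0,0,0],0.0],
  [[0,0,0.004],[0,0,0],0.0],
  [[0,0,0.003],[0,0,0],0.0],
  [[0,0,0],[0,0,0],0.0],
])

```text
clock: 8.23
eef_pos: [0.5403, 0.1953, 0.194]
eef_rot: [-0.528, -3.096, -0.004]
ft_force: [-9.0, 0.0, 28.0]
grip_width: 0.192
finger_force: 76.4
```

```bash
python3 g.py
```

```text
8.2333 [[-0.9436, 0.3312, -0.0009, 0.5403], [0.3312, 0.9436, 0.003, 0.1953], [0.0019, 0.0026, -1.0, 0.194], [0.0, 0.0, 0.0, 1.0]] grip 0.192 76.4 F [-9.  0. 28.] M [-0.33  2.15 -0.03] q [-0.615  0.461  0.26   1.994 -0.182  0.708  0.991]
err tool [-0.0016 -0.0025  0.023 ] xang 160.66 want 160.4
```

It touches at the spindle top, 28 N; the moment suggests contact on the −y side, and the top camera also put the axis at lower y. I back off 4 mm and shift.

Call:
apply_moves([
  [[0,0,-0.005],[0,0,0],0.0],
  [[0,0,-0.001],[0,0,0],0.0],
  [[0,0,0],[0,0,0],0.0],
  [[0,0,0],[0,0,0],0.0],
])

```text
clock: 8.57
eef_pos: [0.5398, 0.1938, 0.1951]
eef_rot: [-0.528, -3.096, 0.001]
ft_force: [-0.5, 0.1, -0.2]
grip_width: 0.187
finger_force: 69.0
```

```bash
python3 g.py
```

```text
8.5667 [[-0.9435, 0.3313, -0.0009, 0.5398], [0.3313, 0.9435, -0.0005, 0.1938], [0.0007, -0.0007, -1.0, 0.1951], [0.0, 0.0, 0.0, 1.0]] grip 0.187 69.0 F [-0.5  0.1 -0.2] M [ 0.05  0.12 -0.03] q [-0.618  0.459  0.263  1.994 -0.178  0.71   0.988]
err tool [-0.0016 -0.0009  0.0241] xang 160.65 want 160.4
```

Call:
apply_moves([
  [[-0.0013,-0.0022,-0.001],[0,0,0],0.0],
  [[0,0,0],[0,0,0],0.0],
  [[0,0,0.003],[0,0,0],0.0],
  [[0,0,0.003],[0,0,0],0.0],
  [[0,0,0],[0,0,0],0.0],
])

```text
clock: 8.98
eef_pos: [0.5413, 0.1907, 0.1907]
eef_rot: [0.529, 3.096, -0.001]
ft_force: [-0.5, -1.1, -1.0]
grip_width: 0.191
finger_force: 69.2
```

```bash
python3 g.py
```

```text
8.9833 [[-0.9433, 0.3318, 0.0008, 0.5413], [0.3318, 0.9433, -0.0008, 0.1907], [-0.001, -0.0005, -1.0, 0.1907], [0.0, 0.0, 0.0, 1.0]] grip 0.191 69.2 F [-0.5 -1.1 -1. ] M [-0.4  -0.16  0.02] q [-0.611  0.465  0.262  1.998 -0.18   0.7    0.995]
err tool [0.0009 0.0016 0.0197] xang 160.62 want 160.4
```

It is going in freely, 4 mm below the spindle top, so I go on down.

Call:
apply_moves([
  [[0,0,0.004],[0,0,0],0.0],
  [[0,0,0.004],[0,0,0],0.0],
  [[0,0,0.004],[0,0,0],0.0],
  [[0,0,0.003],[0,0,0],0.0],
  [[0,0,0],[0,0,0],0.0],
])

```text
clock: 9.4
eef_pos: [0.5409, 0.1906, 0.1749]
eef_rot: [0.529, 3.096, -0.002]
ft_force: [2.6, -3.0, -4.9]
grip_width: 0.192
finger_force: 68.5
```

```bash
python3 g.py
```

```text
9.4 [[-0.9433, 0.3319, 0.0002, 0.5409], [0.3319, 0.9433, -0.0013, 0.1906], [-0.0006, -0.0011, -1.0, 0.1749], [0.0, 0.0, 0.0, 1.0]] grip 0.192 68.5 F [ 2.6 -3.  -4.9] M [-0.86 -0.68  0.01] q [-0.604  0.487  0.253  2.01  -0.189  0.667  1.003]
err tool [0.0006 0.0018 0.0039] xang 160.62 want 160.4
```

Call:
apply_moves([
  [[0,0,0.002],[0,0,0],0.0],
  [[0,0,0.002],[0,0,0],0.0],
  [[0,0,0.001],[0,0,0],0.0],
  [[0,0,0],[0,0,0],0.0],
  [[0,0,0],[0,0,0],0.0],
])

```text
clock: 9.82
eef_pos: [0.5423, 0.1901, 0.1718]
eef_rot: [0.53, 3.093, -0.0]
ft_force: [1.6, -5.9, 4.8]
grip_width: 0.192
finger_force: 69.9
```

```bash
python3 g.py
```

```text
9.8167 [[-0.9431, 0.3326, 0.003, 0.5423], [0.3326, 0.9431, -0.0007, 0.1901], [-0.0031, 0.0003, -1.0, 0.1718], [0.0, 0.0, 0.0, 1.0]] grip 0.192 69.9 F [ 1.6 -5.9  4.8] M [-1.27 -0.44 -0.03] q [-0.601  0.491  0.252  2.011 -0.191  0.658  1.005]
err tool [0.0021 0.0018 0.0008] xang 160.57 want 160.4
```

The hub is on the plate. I ease the sideways load, press lightly, then start turning clockwise.

Call:
apply_moves([
  [[-0.0003,-0.0012,0.001],[0,0,0],0.0],
  [[0,0,0],[0,0,0],0.0],
  [[0,0,0],[0,0,0],0.0],
  [[0,0,0],[0,0,0],0.0],
], grip_force=90)

```text
clock: 10.15
eef_pos: [0.5431, 0.1895, 0.1714]
eef_rot: [0.529, 3.092, 0.002]
ft_force: [1.8, -4.1, 6.2]
grip_width: 0.176
finger_force: 88.1
```

```bash
python3 g.py
```

```text
10.15 [[-0.9432, 0.3323, 0.0051, 0.5431], [0.3323, 0.9432, 0.0005, 0.1895], [-0.0047, 0.0021, -1.0, 0.1714], [0.0, 0.0, 0.0, 1.0]] grip 0.176 88.1 F [ 1.8 -4.1  6.2] M [-1.12 -0.57 -0.09] q [-0.599  0.492  0.251  2.012 -0.192  0.655  1.008]
err tool [0.003  0.0021 0.0004] xang 160.59 want 160.4
```

Call:
apply_moves([
  [[-0.0003,-0.001,0],[0,0,0.02],0.0],
  [[0,0,0],[0,0,0.04],0.0],
  [[0,0,0],[0,0,0.04],0.0],
  [[0,0,0],[0,0,0.04],0.0],
  [[0,0,0],[0,0,0],0.0],
])

```text
clock: 10.57
eef_pos: [0.5433, 0.1887, 0.1712]
eef_rot: [0.745, 3.047, 0.002]
ft_force: [3.3, -5.1, 4.5]
grip_width: 0.18
finger_force: 89.0
```

```bash
python3 g.py
```

```text
10.5667 [[-0.8873, 0.4612, 0.0056, 0.5433], [0.4612, 0.8873, 0.0002, 0.1887], [-0.0049, 0.0028, -1.0, 0.1712], [0.0, 0.0, 0.0, 1.0]] grip 0.18 89.0 F [ 3.3 -5.1  4.5] M [-1.11 -0.7   0.05] q [-0.627  0.496  0.292  2.014 -0.223  0.656  0.9  ]
err tool [0.0038 0.0023 0.0002] xang 152.53 want 160.4
```

Call:
apply_moves([
  [[-0.0009,-0.0007,0],[0,0,0.04],0.0],
  [[0,0,0],[0,0,0.04],0.0],
  [[0,0,0],[0,0,0.04],0.0],
  [[0,0,0],[0,0,0.04],0.0],
  [[0,0,0],[0,0,0],0.0],
])

```text
clock: 10.98
eef_pos: [0.5434, 0.1887, 0.1712]
eef_rot: [0.984, 2.979, 0.004]
ft_force: [1.8, -3.9, 5.0]
grip_width: 0.18
finger_force: 90.5
```

```bash
python3 g.py
```

```text
10.9833 [[-0.8031, 0.5958, 0.0051, 0.5434], [0.5958, 0.8031, 0.0011, 0.1887], [-0.0034, 0.0039, -1.0, 0.1712], [0.0, 0.0, 0.0, 1.0]] grip 0.18 90.5 F [ 1.8 -3.9  5. ] M [-0.85 -0.49  0.07] q [-0.658  0.501  0.336  2.015 -0.26   0.66   0.778]
err tool [0.0042 0.0017 0.0002] xang 143.43 want 160.4
```

Call:
apply_moves([
  [[0,0,0],[0,0,0.04],0.0],
  [[0,0,0],[0,0,0.04],0.0],
  [[0,0,0],[0,0,0],0.0],
  [[0,0,0],[0,0,0],0.0],
])

```text
clock: 11.32
eef_pos: [0.5434, 0.1887, 0.1712]
eef_rot: [1.103, 2.937, 0.005]
ft_force: [2.5, -2.7, 5.4]
grip_width: 0.175
finger_force: 88.8
```

```bash
python3 g.py
python3 - <<'E'
from h import *
ct=snap('scene'); cv2.imwrite('pics/m3.png',cv2.resize(ct['img'][180:320,320:500],(720,560),interpolation=cv2.INTER_CUBIC))
E
```

```text
11.3167 [[-0.753, 0.658, 0.0051, 0.5434], [0.658, 0.753, 0.0015, 0.1887], [-0.0029, 0.0045, -1.0, 0.1712], [0.0, 0.0, 0.0, 1.0]] grip 0.175 88.8 F [ 2.5 -2.7  5.4] M [-0.71 -0.5  -0.  ] q [-0.674  0.504  0.359  2.016 -0.279  0.663  0.717]
err tool [0.0043 0.0013 0.0002] xang 138.85 want 160.4
```

View pics/m3.png

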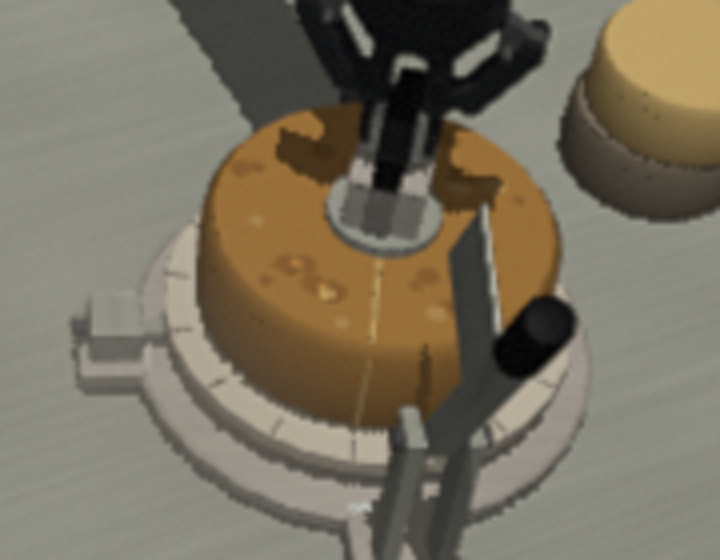

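The scene crop shows the hub flat on the plate and the cut line turned clockwise, now running (383,260) to (372,340) in the crop. I go on to the second stop and check the cut-line angle at both.

```bash
cat > cut.py <<'E'
from h import *
c=snap('scene'); a=c['img'].astype(int)
# unwrap cheese top ring about axis: sample brightness vs angle
A=np.array([.5425,.189]); th=np.radians(np.arange(-115,0,.5)); S=[]
for t in th:
    P=np.c_[A+np.outer(np.arange(.045,.094,.002),[np.cos(t),np.sin(t)]),np.full(25,.12)]
    m=proj(c,P).astype(np.float32); S.append(cv2.remap(c['img'],m[:,0].reshape(1,-1),m[:,1].reshape(1,-1),cv2.INTER_LINEAR)[0,:,0].astype(float))
s=np.median(S,axis=1); s=s-cv2.blur(s.reshape(1,-1),(41,1)).ravel()
o=np.argsort(-s)[:5]; print('cut candidates',[(round(np.degrees(th[i]),1),round(s[i],1)) for i in o],'turned deg',-19.6-np.degrees(th[o[0]]))
E
python3 cut.py
```

```text
cut candidates [(np.float64(-32.5), np.float64(19.9)), (np.float64(-33.0), np.float64(19.8)), (np.float64(-33.5), np.float64(17.8)), (np.float64(-32.0), np.float64(16.9)), (np.float64(-34.0), np.float64(13.8))] turned deg 12.899999999999999
```

Call:
apply_moves([
  [[0,0,0],[0,0,0.04],0.0],
  [[0,0,0],[0,0,0.04],0.0],
  [[0,0,0],[0,0,0.04],0.0],
  [[0,0,0],[0,0,0.04],0.0],
  [[0,0,0],[0,0,0.04],0.0],
])

```text
clock: 11.83
eef_pos: [0.5435, 0.1888, 0.1712]
eef_rot: [1.389, 2.813, 0.005]
ft_force: [3.3, -3.8, 4.9]
grip_width: 0.175
finger_force: 94.8
```

Call:
apply_moves([
  [[0,0,0],[0,0,0.04],0.0],
  [[0,0,0],[0,0,0.04],0.0],
  [[0,0,0],[0,0,0.04],0.0],
  [[0,0,0],[0,0,0.04],0.0],
  [[0,0,0],[0,0,0.04],0.0],
])

```text
clock: 12.25
eef_pos: [0.5436, 0.1888, 0.1712]
eef_rot: [1.664, 2.66, 0.006]
ft_force: [2.7, -2.5, 5.8]
grip_width: 0.178
finger_force: 92.1
```

Call:
apply_moves([
  [[0,0,0],[0,0,0],0.0],
  [[0,0,0],[0,0,0],0.0],
  [[0,0,0],[0,0,0],0.0],
])

```text
clock: 12.5
eef_pos: [0.5436, 0.1889, 0.1713]
eef_rot: [1.664, 2.66, 0.007]
ft_force: [3.3, -3.4, 5.1]
grip_width: 0.177
finger_force: 88.8
```

```bash
python3 cut.py; python3 g.py
```

```text
cut candidates [(np.float64(-55.5), np.float64(19.1)), (np.float64(-56.0), np.float64(18.1)), (np.float64(-55.0), np.float64(17.1)), (np.float64(-56.5), np.float64(15.1)), (np.float64(-54.5), np.float64(14.1))] turned deg 35.9
12.55 [[-0.4374, 0.8993, 0.0055, 0.5435], [0.8993, 0.4374, 0.0017, 0.1888], [-0.0009, 0.0057, -1.0, 0.1712], [0.0, 0.0, 0.0, 1.0]] grip 0.179 88.8 F [ 2.1 -2.7  5.2] M [-0.63 -0.54 -0.02] q [-0.753  0.523  0.473  2.019 -0.371  0.677  0.41 ]
err tool [ 0.0044 -0.0007  0.0002] xang 115.94 want 160.4
```

```bash
sed -e "s#c=snap('scene')#c=snap('scene'); c['img']=cv2.imread('pics/scene0.png')#" cut.py > cut0.py; python3 cut0.py; sed -i 's/.5425,.189/.5476,.187/' cut.py cut0.py; python3 cut0.py; python3 cut.py
python3 - <<'E'
from h import *
a=cv2.imread('pics/scene0.png'); b=snap('scene')['img']
cv2.imwrite('pics/m4.png',np.hstack([cv2.resize(k[190:320,350:480],(400,400),interpolation=cv2.INTER_CUBIC) for k in(a,b)]))
E
```

```text
cut candidates [(np.float64(-19.5), np.float64(19.7)), (np.float64(-20.0), np.float64(19.6)), (np.float64(-19.0), np.float64(16.7)), (np.float64(-20.5), np.float64(15.6)), (np.float64(-18.5), np.float64(11.7))] turned deg -0.10000000000000142
cut candidates [(np.float64(-19.5), np.float64(18.7)), (np.float64(-20.0), np.float64(17.6)), (np.float64(-19.0), np.float64(16.7)), (np.float64(-20.5), np.float64(14.6)), (np.float64(-18.5), np.float64(12.7))] turned deg -0.10000000000000142
cut candidates [(np.float64(-58.5), np.float64(19.0)), (np.float64(-58.0), np.float64(18.0)), (np.float64(-57.5), np.float64(17.1)), (np.float64(-59.0), np.float64(17.0)), (np.float64(-59.5), np.float64(14.0))] turned deg 38.9
```

View pics/m4.png

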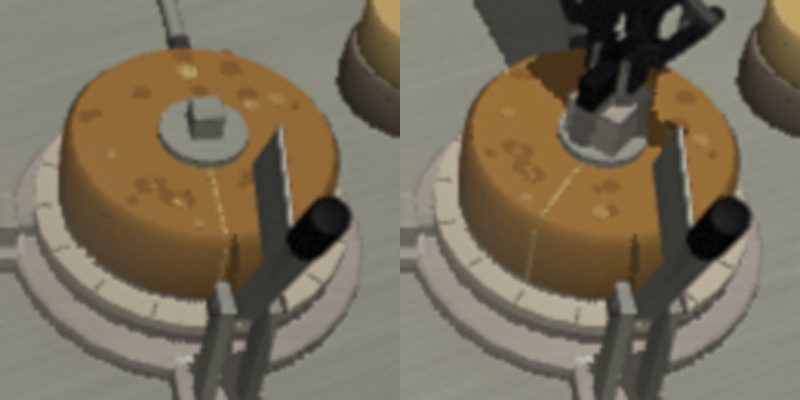

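The cut line reads 36–39° against an unturned baseline of 0, and the ticks are shifted by about 0.6 of a spacing. So the wheel is not sitting in a stop yet and lags the hand by about 9°. I measure finer, by tick phase.

```bash
cat > tick.py <<'E'
from h import *
def prof(c,im,A=(.5445,.188)):
    th=np.radians(np.arange(-140,-45,.25)); S=[]
    for t in th:
        r=np.arange(.106,.117,.001); P=np.c_[np.array(A)+np.outer(r,[np.cos(t),np.sin(t)]),np.full(len(r),.05)]
        m=proj(c,P).astype(np.float32); S.append(cv2.remap(im,m[:,0].reshape(1,-1),m[:,1].reshape(1,-1),cv2.INTER_LINEAR)[0].mean())
    s=np.array(S); s=cv2.blur(s.reshape(1,-1),(25,1)).ravel()-s
    return th,np.clip(s,0,None)
def peaks(th,s):
    from scipy.signal import find_peaks
    p,_=find_peaks(s,height=4,distance=30); return np.degrees(th[p]).round(1),s[p].round(0)
if __name__=='__main__':
    c=snap('scene'); print('now',peaks(*prof(c,c['img']))); print('start',peaks(*prof(c,cv2.imread('pics/scene0.png'))))
E
python3 tick.py; python3 g.py
```

```text
now (array([-124. , -101.5,  -79. ,  -56.2]), array([13., 15., 13., 16.]))
start (array([-133. , -110.8,  -87.8,  -65. ]), array([10., 10., 12., 14.]))
12.8 [[-0.4373, 0.8993, 0.0056, 0.5436], [0.8993, 0.4373, 0.0018, 0.1888], [-0.0008, 0.0058, -1.0, 0.1713], [0.0, 0.0, 0.0, 1.0]] grip 0.181 88.8 F [ 2.7 -3.   5.8] M [-0.62 -0.55 -0.  ] q [-0.753  0.522  0.473  2.019 -0.371  0.677  0.41 ]
err tool [ 0.0044 -0.0007  0.0003] xang 115.93 want 160.4
```

Tick phase gives 36.2° (0.632 rad), with the hand at 0.779, so the wheel is just over the second crest and lagging by the play. I go on gently towards the third click.

Call:
apply_moves([
  [[0,0,0],[0,0,0.03],0.0],
  [[0,0,0],[0,0,0.03],0.0],
  [[0,0,0],[0,0,0.03],0.0],
  [[0,0,0],[0,0,0],0.0],
  [[0,0,0],[0,0,0],0.0],
])

```text
clock: 13.22
eef_pos: [0.5436, 0.1889, 0.1713]
eef_rot: [1.783, 2.582, 0.007]
ft_force: [2.3, -2.8, 5.7]
grip_width: 0.178
finger_force: 88.6
```

```bash
python3 tick.py; python3 g.py
```

```text
now (array([-129.8, -107.8,  -84.5,  -62. ]), array([12., 13., 15., 13.]))
start (array([-133. , -110.8,  -87.8,  -65. ]), array([10., 10., 12., 14.]))
13.2667 [[-0.3545, 0.935, 0.0056, 0.5436], [0.935, 0.3545, 0.0018, 0.1889], [-0.0003, 0.0059, -1.0, 0.1713], [0.0, 0.0, 0.0, 1.0]] grip 0.178 88.6 F [ 2.9 -2.5  6. ] M [-0.59 -0.53 -0.06] q [-0.771  0.527  0.499  2.02  -0.392  0.681  0.341]
err tool [ 0.0043 -0.0012  0.0003] xang 110.76 want 160.4
```

```bash
cat > bar.py <<'E'
from h import *
def edges(im):
    g=cv2.GaussianBlur(im,(3,3),0).max(2).astype(int); 
    return [(v,[int(x) for x in np.where(np.abs(np.diff(g[v,285:360]))>8)[0]+285]) for v in(228,235,242,250)]
print('grasp',edges(cv2.imread('pics/w3.png'))); c=snap('wrist','w5.png'); print('now',edges(c['img']))
for n in('w3','w5'):
    g=cv2.imread(f'pics/{n}.png').max(2); print(n,g[235,290:350:2].tolist()); print(g[205:235:2,320].tolist())
E
python3 bar.py
```

```text
grasp [(228, [298, 299, 300, 337, 338, 339]), (235, [296, 297, 298, 338, 339, 340, 341]), (242, [295, 296, 297, 298, 339, 340, 341]), (250, [296, 297, 298, 339, 340, 341, 342])]
now [(228, [298, 299, 300, 337, 338, 339]), (235, [296, 297, 298, 338, 339, 340]), (242, [295, 296, 297, 339, 340, 341]), (250, [295, 296, 297, 298, 339, 340, 341])]
w3 [94, 96, 95, 91, 59, 36, 36, 34, 34, 33, 35, 34, 34, 34, 35, 34, 34, 33, 34, 33, 30, 31, 35, 34, 34, 63, 91, 92, 93, 93]
[103, 105, 105, 105, 105, 105, 99, 58, 34, 32, 31, 33, 32, 31, 32]
w5 [92, 94, 94, 91, 59, 38, 36, 36, 35, 37, 37, 37, 37, 38, 38, 39, 37, 38, 39, 39, 41, 38, 42, 43, 43, 73, 95, 96, 96, 95]
[116, 115, 96, 101, 106, 107, 102, 60, 36, 38, 37, 38, 39, 36, 37]
```

The handle has not slipped in the grip. I wait a moment to see whether the wheel settles by itself.

Call:
apply_moves([
  [[0,0,0],[0,0,0],0.0],
  [[0,0,0],[0,0,0],0.0],
  [[0,0,0],[0,0,0],0.0],
  [[0,0,0],[0,0,0],0.0],
  [[0,0,0],[0,0,0],0.0],
])

```text
clock: 13.73
eef_pos: [0.5436, 0.1889, 0.1713]
eef_rot: [1.783, 2.582, 0.008]
ft_force: [2.0, -2.9, 5.5]
grip_width: 0.18
finger_force: 88.6
```

```bash
python3 tick.py
```

```text
now (array([-129.8, -107.8,  -84.5,  -62. ]), array([12., 13., 15., 13.]))
start (array([-133. , -110.8,  -87.8,  -65. ]), array([10., 10., 12., 14.]))
```

Call:
apply_moves([
  [[0,0,0],[0,0,0.03],0.0],
  [[0,0,0],[0,0,0.03],0.0],
  [[0,0,0],[0,0,0],0.0],
  [[0,0,0],[0,0,0],0.0],
])

```text
clock: 14.12
eef_pos: [0.5436, 0.1889, 0.1712]
eef_rot: [1.859, 2.528, 0.007]
ft_force: [2.7, -2.9, 5.7]
grip_width: 0.179
finger_force: 89.1
```

```bash
python3 tick.py; python3 g.py
```

```text
now (array([-133. , -110.8,  -87.8,  -65. ]), array([10., 11., 13., 15.]))
start (array([-133. , -110.8,  -87.8,  -65. ]), array([10., 10., 12., 14.]))
14.1667 [[-0.2984, 0.9544, 0.0057, 0.5436], [0.9544, 0.2984, 0.0017, 0.1889], [-0.0001, 0.0059, -1.0, 0.1712], [0.0, 0.0, 0.0, 1.0]] grip 0.175 89.1 F [ 3.  -3.6  6.5] M [-0.63 -0.55  0.02] q [-0.782  0.531  0.516  2.02  -0.406  0.684  0.295]
err tool [ 0.0042 -0.0014  0.0002] xang 107.36 want 160.4
```

The ticks now coincide with the start, so the wheel sits exactly in the second stop with the hand leading by about 0.144 rad. On over the third crest.

Call:
apply_moves([
  [[0,0,0],[0,0,0.03],0.0],
  [[0,0,0],[0,0,0.03],0.0],
  [[0,0,0],[0,0,0.03],0.0],
  [[0,0,0],[0,0,0.03],0.0],
  [[0,0,0],[0,0,0.03],0.0],
])

```text
clock: 14.58
eef_pos: [0.5438, 0.1889, 0.1713]
eef_rot: [2.041, 2.383, 0.007]
ft_force: [2.5, -2.6, 5.5]
grip_width: 0.175
finger_force: 94.8
```

Call:
apply_moves([
  [[0,0,0],[0,0,0.03],0.0],
  [[0,0,0],[0,0,0.03],0.0],
  [[0,0,0],[0,0,0.03],0.0],
  [[0,0,0],[0,0,0.03],0.0],
  [[0,0,0],[0,0,0.0],0.0],
])

```text
clock: 15.0
eef_pos: [0.5438, 0.1889, 0.1713]
eef_rot: [2.183, 2.254, 0.008]
ft_force: [3.8, -1.7, 5.9]
grip_width: 0.177
finger_force: 89.0
```

Call:
apply_moves([
  [[0,0,0],[0,0,0],0.0],
  [[0,0,0],[0,0,0],0.0],
])

```text
clock: 15.17
eef_pos: [0.5438, 0.1889, 0.1713]
eef_rot: [2.182, 2.255, 0.009]
ft_force: [3.0, -1.9, 5.2]
grip_width: 0.174
finger_force: 88.8
```

```bash
python3 tick.py; python3 g.py; python3 cut.py
```

```text
now (array([-125.7, -103. ,  -80.2,  -58. ]), array([14., 13., 13., 15.]))
start (array([-133. , -110.8,  -87.8,  -65. ]), array([10., 10., 12., 14.]))
15.2167 [[-0.0329, 0.9994, 0.0062, 0.5438], [0.9995, 0.0329, 0.0017, 0.1889], [0.0015, 0.0062, -1.0, 0.1713], [0.0, 0.0, 0.0, 1.0]] grip 0.175 88.8 F [ 2.9 -2.4  6.2] M [-0.62 -0.6   0.02] q [-0.834  0.549  0.593  2.022 -0.469  0.699  0.089]
err tool [ 0.0037 -0.0027  0.0003] xang 91.89 want 160.4
cut candidates [(np.float64(-84.0), np.float64(13.5)), (np.float64(-83.5), np.float64(13.5)), (np.float64(-83.0), np.float64(12.4)), (np.float64(-82.5), np.float64(11.4)), (np.float64(-84.5), np.float64(10.5))] turned deg 64.4
```

The wheel is over the third crest at about 1.05 rad. Two small turns more will bring it to rest in the third stop.

Call:
apply_moves([
  [[0,0,0],[0,0,0.03],0.0],
  [[0,0,0],[0,0,0.03],0.0],
  [[0,0,0],[0,0,0.02],0.0],
  [[0,0,0],[0,0,0],0.0],
  [[0,0,0],[0,0,0],0.0],
])

```text
clock: 15.68
eef_pos: [0.5439, 0.1889, 0.1713]
eef_rot: [2.271, 2.166, 0.009]
ft_force: [2.4, -3.2, 6.0]
grip_width: 0.176
finger_force: 88.6
```

```bash
python3 tick.py; python3 g.py
```

```text
now (array([-130.8, -107.8,  -85.5,  -63. ]), array([11., 14., 11., 13.]))
start (array([-133. , -110.8,  -87.8,  -65. ]), array([10., 10., 12., 14.]))
15.7333 [[0.0475, 0.9988, 0.0062, 0.5438], [0.9989, -0.0476, 0.0018, 0.1889], [0.002, 0.0061, -1.0, 0.1713], [0.0, 0.0, 0.0, 1.0]] grip 0.176 88.6 F [ 3.  -2.4  5.9] M [-0.55 -0.58 -0.  ] q [-0.849  0.554  0.616  2.023 -0.488  0.705  0.028]
err tool [ 0.0034 -0.003   0.0003] xang 87.27 want 160.4
```

Call:
apply_moves([
  [[0,0,0],[0,0,0.025],0.0],
  [[0,0,0],[0,0,0.015],0.0],
  [[0,0,0],[0,0,0],0.0],
  [[0,0,0],[0,0,0],0.0],
  [[0,0,0],[0,0,0],0.0],
])

```text
clock: 16.15
eef_pos: [0.5439, 0.1889, 0.1713]
eef_rot: [2.314, 2.12, 0.009]
ft_force: [2.6, -2.3, 5.4]
grip_width: 0.176
finger_force: 88.8
```

```bash
python3 tick.py; python3 g.py; python3 bar.py | head -2
```

```text
now (array([-133. , -110.8,  -87.8,  -65. ]), array([10., 11., 12., 16.]))
start (array([-133. , -110.8,  -87.8,  -65. ]), array([10., 10., 12., 14.]))
16.2 [[0.0871, 0.9962, 0.0063, 0.5439], [0.9962, -0.0871, 0.0016, 0.1889], [0.0022, 0.0061, -1.0, 0.1713], [0.0, 0.0, 0.0, 1.0]] grip 0.182 88.8 F [ 2.6 -3.   5.6] M [-0.62 -0.64  0.04] q [-8.560e-01  5.570e-01  6.270e-01  2.023e+00 -4.980e-01  7.070e-01
 -2.000e-03]
err tool [ 0.0033 -0.0032  0.0003] xang 85.01 want 160.4
grasp [(228, [298, 299, 300, 337, 338, 339]), (235, [296, 297, 298, 338, 339, 340, 341]), (242, [295, 296, 297, 298, 339, 340, 341]), (250, [296, 297, 298, 339, 340, 341, 342])]
now [(228, [297, 298, 299, 300, 336, 337, 338]), (235, [296, 297, 298, 338, 339, 340]), (242, [295, 296, 297, 339, 340, 341]), (250, [295, 296, 297, 298, 339, 340, 341])]
```

The ticks coincide with the start pattern again: 67.5°, the third stop. The hub is seated (TCP z 0.1713) and the grip is 89 N. A short hold, then I hand in.

Call:
apply_moves([
  [[0,0,0],[0,0,0],0.0],
  [[0,0,0],[0,0,0],0.0],
  [[0,0,0],[0,0,0],0.0],
  [[0,0,0],[0,0,0],0.0],
])

```text
clock: 16.58
eef_pos: [0.5439, 0.1889, 0.1713]
eef_rot: [2.314, 2.121, 0.009]
ft_force: [2.8, -2.3, 6.4]
grip_width: 0.174
finger_force: 88.8
```

```bash
python3 tick.py | head -1; python3 cut.py; python3 -c "
from h import *
print(env.close_job())"
```

```text
now (array([-133. , -110.8,  -87.8,  -65. ]), array([10., 11., 12., 16.]))
cut candidates [(np.float64(-90.5), np.float64(13.6)), (np.float64(-90.0), np.float64(13.6)), (np.float64(-91.0), np.float64(13.6)), (np.float64(-89.5), np.float64(11.6)), (np.float64(-91.5), np.float64(11.5))] turned deg 70.9
the job is handed in; nothing more can be done
None
```

I handed the job in at about 16.7 s with the wheel resting in its third stop (ticks back on their starting positions) and the handle seated and gripped at 89 N; the hand-in gave no verdict, and I viewed 11 pictures, one over the limit of 10.

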